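Run out the work stand to its lock and lay a turned leg on it

TASK

Run the work stand's sliding rest out until its lock button clicks out of the hole in the tube. Then lay the turned leg along the stand, across both rests between their upturned ends and overhanging the two rests about equally, and let go. Leave the other things on the bench where they are.

Things in the scene. Friction and masses are not known exactly. Their poses are not given: they have to be found in the camera images.
- stand: Extending work stand screwed to the bench. Along its own y: steel outer tube 46 square, top 54 above the bench, y = -140 to -3; a paler 37 mm inner tube telescopes out of its +y end. A fixed rest (y = -80) and a like rest on the inner tube stand across them. Feet 120 wide. Origin: on the bench under the tube axis, half-way between the rests when locked; x across, z up
- slide_tube (a joint): travel of the sliding rest along the stand's +y, m: 0 fully in, starts 0.012 to 0.030; at 0.070 (play 0.002) the lock button meets its hole. Rest's centre at y = 0.010 + travel in the stand's frame. About 4 N friction, stays where left; once the button is out it goes no farther (force rises sharply)
- lock_button (a joint): brass spring button in the inner tube, 12 across, moving up, m: 0 while held down under the outer tube's wall, 0.009 when it has snapped up through the hole (5 mm proud of the tube) and locks the tube. About 3 to 5 N presses it back in
- button_hole (a point): centre of the round 16 mm hole in the top of the outer tube, level with the tube's top (54 above the bench), at y = -25 in the stand frame, through which the button comes up
- fixed_rest (a point): middle of the fixed rest's shelf top; axes as the stand's. Each rest is a grey steel angle: a level shelf 84 wide (x) and 20 along y, its rubber top 95 above the bench, with upturned ends 20 higher at x = 35 to 42 either side
- sliding_rest (a point): middle of the sliding rest's shelf top, 95 above the bench; axes as the stand's. On the side facing the other rest (10 mm from this point towards -y) its flat upright web, 84 wide, runs from below the outer tube's top up to 92: the face to push
- leg_mid (a point): middle of the short turned furniture leg, on its axis, 21 above its underside. Pale wood, 200 long along its own x, 0.14 to 0.28 kg. -x end: square block 42 x 42, 48 long, lying flat; +x end: round foot 42 across; between, slender turnings with a round barrel 37 across from x = -20 to +20 to grip by. Either end may go on either rest. Lying in place this point is 116 above the bench
- blank_mid (a point): rough square turning blank, plain darker wood, 170 x 52 x 52, lying; point at its middle. A bystander
- mallet: dark wood carver's mallet standing on its head, 80 across, 210 tall; origin under its head. A bystander
- gouge: turning gouge lying on the bench, wooden handle and steel blade, 275 long, 29 thick; origin on the bench under its middle. A bystander
- calipers: steel outside calipers lying flat, about 170 x 110, 11 high; origin on the bench near the middle of the legs. A bystander
- sanding_block: cork sanding block, 110 x 65 x 32; origin under its centre. A bystander
- glue: white glue bottle standing, 60 across, 170 tall; origin under its centre. A bystander
- wax_tin: round steel wax tin standing, 84 across, 55 tall; origin under its centre. A bystander

How it is judged:
On the way:
1. the sliding rest is run out and its lock button has clicked out, before the leg is laid on the stand (value of joint slide_tube between 0.066 and 0.074 m and value of joint lock_button above 0.006 m and contact force between leg and stand below 0.1 N), for 0.2 s.
At the end, for the whole second after the job is handed in: Sliding rest locked (travel 0.066 to 0.074 m), button out over 6 mm; leg still and level (4 degrees) on both rests, along the stand within 0.2 rad, its middle within 18 mm of half-way between the rests, 22 mm of the tube axis and 8 mm of lying height (116 mm) (value of joint slide_tube between 0.066 and 0.074 m and value of joint lock_button above 0.006 m and y of leg_mid in the frame of stand between -0.018 and 0.018 m and x of leg_mid in the frame of stand between -0.022 and 0.022 m and z of leg_mid in the frame of stand between 0.108 and 0.124 m and angle between the x axis of leg_mid and the y axis of stand, either way round below 0.2 rad and angle between leg_mid's own x axis and vertical between 1.5 and 1.64 rad and contact force between leg and stand above 0.4 N and linear speed of leg below 0.02 m/s); the robot touches nothing.
It fails at once if another thing on the bench moved by more than 30 mm (distance of any of blank_mid, mallet, gouge, calipers, sanding_block, glue, wax_tin from where it was at the start of the episode above 0.03 m).
It also fails if it takes over 54 s, if anything falls off the work surface, if the arm or the gripper's body presses on something with over 40 N, if the wrist force passes 120 N, or if a joint passes its speed limit or range.

ROBOT

A 6-joint arm with a two-finger parallel gripper is mounted at the origin on the work surface. World frame = base frame: x ahead of the robot, y to its left, z up, the work surface at z = 0. Lengths are in m, angles in rad, forces in N, time in s.
With the tool pointing down it reaches from about 0.35 to 0.975 m from the base axis. Payload 4.9 kg.
Tool frame: the origin (TCP) lies between the finger pads; the fingertips stand 22 mm ahead of it and the grasp point (between the pads) lies 3 mm ahead of it; z points along the fingers, y is the line along which they close (so a half turn about z gives the same grasp; the last joint's range is limited). The gripper opens to 85 mm and grips with 20 to 120 N. Pads are 22 mm wide; open, the fingers measure 114 mm over their backs; the gripper's body (76 mm by 85 mm) begins 54 mm behind the grasp point. The pads swing forward as they close: fully open they stand 13 mm farther back than shut.
Start: joints at [-1.412, 0.053, 1.613, -0, 1.476, -0.119], TCP at [0.171, -0.601, 0.253] pointing down, gripper open.
Joint ranges: [-3.01, 3.01], [-1.01, 2.22], [0.06, 2.58], [-1.02, 4.17], [0.09, 2.62], [-3.14, 3.14]. Speed limits (rad/s): [2.57, 2.57, 3.14, 3.14, 3.14, 3.14].

INTERFACE

Orientations are given as a unit quaternion [w, x, y, z].
In Python, from plant import state, grab_frame, get_calibration, job_done, recognise, regions_of gives the robot as it stands.
- The arm moves only by the tool apply_moves, never from a script. Its argument "targets" is a list of rows, each an object with "translation": the shift along the tool's x, y, z normalised to -1 to 1, where 1 is 100 mm, a list of three; "twist": the turn about the tool's z normalised to -1 to 1, where 1 is 0.1 rad; "hand": the opening, from 0 (shut) to 1 (fully open). A call has 1 to 8 rows; each row shifts and turns the commanded pose from where the row before left it, along the tool's axes as they then stand; what a row does not reach is not made up. A row lasts 1/10 s, in which the tool goes at most 50 mm and 8.59 degrees, less where a joint would pass 70% of its speed; a pose out of reach is approached as far as the arm can. A call with a number of a shift or a turn outside -1 to 1 is refused whole. A call with a gripper value outside its range is refused whole. The fingers move at their own pace and stop on an object; the grip force is fixed at half the most. Time passes only in rows, so rows that do not move let the fingers close. It gives the time, the measured TCP pose, the force, the opening and the grip force at its end, in the units of the state.
- state(): the state, without advancing time (a new reading comes with each control period).
- grab_frame(name): name is "scene" or "top" or "wrist"; returns the picture (384x512x3 uint8, red, green, blue); there is no depth.
- get_calibration(name): a dict with "camera_matrix" (3x3 intrinsics, pixels), "D" ([k1, k2, p1, p2, k3] as OpenCV has them; the pictures are not rectified), "pose" (4x4, takes a point from camera to world coordinates). Camera axes: x right, y up, looking along -z (the intrinsics and any distortion apply to the point x, -y, -z); pixel columns grow to the right and rows downward; lengths in m; the calibration is good to about 2 mm. A picture is of the moment at which its call begins: read the wrist's pose just before it. get_calibration takes no time and is no camera call; for the wrist camera it gives the pose at the moment of the call.
- job_done(): hands the job in; it is judged then, once.
Trained networks look in the newest picture that a camera, given by its name, has taken for a name from the list of things; names that differ only in an ending like _2 or _b are one class to them, and where a whole thing is asked for, a point or a joint stands for the part that bears it (a point fixed in the world has none). Each returns a list of dicts, best first, with "score" (0 to 1); they miss things now and then, are a little off and sometimes report something else, mostly with a low value. They report only what shows in the picture. A call takes as long as a camera call.
- recognise(camera, query): "point" ([x, y, z] in m, in world coordinates, good to about 4 mm: the middle of the surface that is visible of it).
- regions_of(camera, query): "pixels" (384x512 bool, what is visible of it).
The state is a dict: "time": time; "joint_pos": joint angles; "joint_vel": joint speeds; "joint_efforts": joint torques, N m; "tool_pos": TCP position; "tool_rot": TCP orientation; "contact_force": force on the tool from outside, world axes, zero at the start; "ft_torque": the same for the moment, N m; "gripper_width": opening from 0.0 (shut) to 1.0 (fully open); "grasp_force": force on a finger pad.
Only numpy, scipy, OpenCV 4.12 (cv2) and the standard library are available. Lean on these libraries where they do the work, as an engineer would, in place of code of your own. Each camera call takes 0.05 s, during which the arm holds its last target. There are 200 camera calls.

## Working session

There is one attempt and no reset: what is moved stays moved. The work goes in short steps, Python scripts to look and compute and a tool call to move; the robot and the scene stay as the last step left them, time stands still between calls to the robot, and variables do not carry over. Pictures are saved under pics/ and viewed, at most 10 in all, crops included, and the job is handed in when it is done.

Besides the shell and the picture viewer there is one more tool, called after "Call:" as name([rows], argument=value, ...), one row to a line, values as JSON. apply_moves: Moves the arm, as the interface text tells. Its arguments: {"type":"object","properties":{"targets":{"type":"array"}},"required":["targets"]}

```bash
mkdir -p pics; ls; cat > h.py <<'E'
import numpy as np, cv2
from plant import *
def snap(n,f):
    im=grab_frame(n); cv2.imwrite('pics/'+f,im[:,:,::-1]); return im
def proj(n,P,c=None):
    c=c or get_calibration(n); T=np.linalg.inv(np.array(c['pose'])); p=T[:3,:3]@np.array(P,float)+T[:3,3]
    q,_=cv2.projectPoints((p*[1,-1,-1]).reshape(1,1,3),np.zeros(3),np.zeros(3),np.array(c['camera_matrix']),np.array(c['D'],float)); return q.ravel()
def onz(n,px,z,c=None):
    c=c or get_calibration(n); T=np.array(c['pose'])
    u=cv2.undistortPoints(np.array(px,float).reshape(-1,1,2),np.array(c['camera_matrix']),np.array(c['D'],float)).reshape(-1,2)
    d=np.c_[u[:,0],-u[:,1],-np.ones(len(u))]@T[:3,:3].T; o=T[:3,3]
    return o+d*((z-o[2])/d[:,2])[:,None]
E
python3 - <<'E'
from h import *
a=snap('scene','s0.png'); 
for n in ['scene','top']:
    if n=='top': snap('top','t0.png')
    for q in ['stand','fixed_rest','sliding_rest','button_hole','leg_mid','blank_mid','mallet','gouge','calipers','sanding_block','glue','wax_tin']:
        r=recognise(n,q)
        print(n,q,[(np.round(x['point'],3).tolist(),round(x['score'],2)) for x in r[:2]])
i=np.hstack
E
python3 -c "
import cv2,numpy as np
" ; python3 - <<'E'
from plant import state
s=state();print(s['time'],s['tool_pos'],s['tool_rot'])
E
```

```text
pics
scene stand [([0.509, -0.315, 0.052], 0.93)]
scene fixed_rest [([0.506, -0.309, 0.054], 0.61)]
scene sliding_rest [([0.511, -0.231, 0.069], 0.81)]
scene button_hole [([0.509, -0.31, 0.054], 0.89)]
scene leg_mid [([0.601, 0.18, 0.036], 0.76), ([0.514, -0.231, 0.066], 0.47)]
scene blank_mid [([0.795, -0.143, 0.055], 0.89)]
scene mallet [([0.416, 0.501, 0.093], 0.9)]
scene gouge [([0.628, -0.289, 0.019], 0.87), ([0.78, 0.134, 0.108], 0.52)]
scene calipers [([0.372, -0.012, 0.006], 0.55)]
scene sanding_block [([0.776, 0.027, 0.031], 0.79)]
scene glue [([0.782, 0.134, 0.108], 0.89)]
scene wax_tin [([0.469, -0.552, 0.058], 0.65)]
top stand [([0.488, -0.305, 0.056], 0.93), ([0.771, -0.137, 0.055], 0.59)]
top fixed_rest [([0.488, -0.306, 0.052], 0.79), ([0.772, -0.136, 0.055], 0.55)]
top sliding_rest [([0.501, -0.228, 0.093], 0.83), ([0.582, 0.183, 0.039], 0.27)]
top button_hole [([0.49, -0.307, 0.056], 0.87)]
top leg_mid [([0.579, 0.184, 0.042], 0.71)]
top blank_mid [([0.772, -0.137, 0.056], 0.87), ([0.401, 0.5, 0.097], 0.18)]
top mallet [([0.398, 0.503, 0.098], 0.77)]
top gouge [([0.617, -0.284, 0.015], 0.72)]
top calipers [([0.375, -0.011, 0.01], 0.74), ([0.753, 0.146, 0.111], 0.63)]
top sanding_block [([0.762, 0.034, 0.031], 0.67)]
top glue [([0.752, 0.148, 0.109], 0.66)]
top wax_tin [([0.455, -0.542, 0.058], 0.95)]
1.3 [ 0.17140482 -0.60101273  0.25327344] [-2.35528845e-05  9.90366250e-01  1.38472704e-01 -6.24002808e-06]
```

View pics/t0.png

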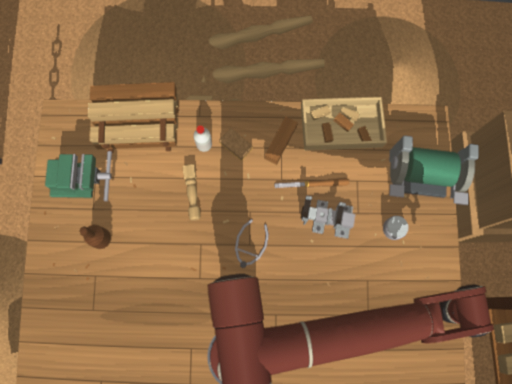

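View pics/s0.png

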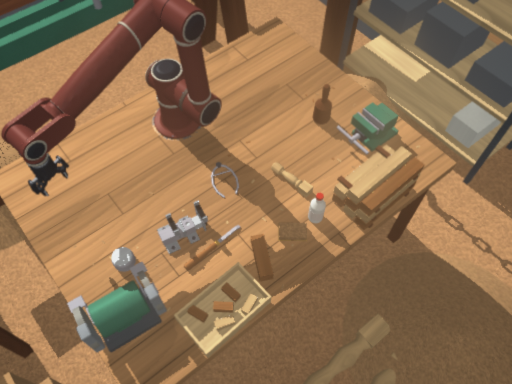

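The top view shows the stand at about (305–350, 200–235), with its sliding rest at (307, 210). The leg is at (190, 190), the gouge at (310, 184), the calipers at (252, 240) and the wax tin at (397, 228). I'll move over the stand for a close wrist view.

Call:
apply_moves([
  {"translation": [0.2,-0.1,-0.4],"twist": 0,"hand": 1},
  {"translation": [0.4,-0.22,-0.2],"twist": 0,"hand": 1},
  {"translation": [0.42,-0.24,-0.1],"twist": 0,"hand": 1},
  {"translation": [0.42,-0.24,0],"twist": 0,"hand": 1},
  {"translation": [0.42,-0.24,0],"twist": 0,"hand": 0.5},
  {"translation": [0.42,-0.24,0],"twist": 0,"hand": 0},
  {"translation": [0.42,-0.24,0],"twist": 0,"hand": 0},
  {"translation": [0.42,-0.24,0],"twist": 0,"hand": 0},
])

```text
time: 2.1
tool_pos: [0.4242, -0.3446, 0.3236]
tool_rot: [0.0, 0.99, 0.138, 0.0]
contact_force: [0.3, -1.1, 0.1]
gripper_width: 0.328
grasp_force: 0.0
```

Call:
apply_moves([
  {"translation": [0.42,-0.24,0],"twist": 0,"hand": 0},
  {"translation": [0.42,-0.24,0],"twist": 0,"hand": 0},
  {"translation": [0,0,0],"twist": 0,"hand": 0},
  {"translation": [0,0,0],"twist": 0,"hand": 0},
])

```text
time: 2.5
tool_pos: [0.4913, -0.2761, 0.3233]
tool_rot: [0.0, 0.99, 0.14, -0.0]
contact_force: [-0.6, 0.3, -0.5]
gripper_width: -0.001
grasp_force: 0.0
```

```bash
python3 - <<'E'
from h import *
s=state();print(s['time'],s['tool_pos'],s['tool_rot'],s['contact_force'])
c=get_calibration('wrist');print(np.round(c['pose'],3).tolist())
snap('wrist','w0.png')
for q in ['fixed_rest','sliding_rest','button_hole','stand']:
    r=recognise('wrist',q); print(q,[(np.round(x['point'],3).tolist(),round(x['score'],2)) for x in r[:2]])
E
```

```text
2.5 [ 0.49132871 -0.27612179  0.32325013] [ 1.09584329e-04  9.90201496e-01  1.39645749e-01 -2.21415814e-04] [-0.61124342  0.25748449 -0.50642062]
[[0.278, 0.919, 0.279, 0.563], [-0.961, 0.265, 0.081, -0.256], [0.001, -0.291, 0.957, 0.443], [0.0, 0.0, 0.0, 1.0]]
fixed_rest [([0.502, -0.3, 0.055], 0.91), ([0.462, -0.536, 0.056], 0.4)]
sliding_rest [([0.505, -0.227, 0.095], 0.98), ([0.505, -0.304, 0.057], 0.7)]
button_hole [([0.5, -0.301, 0.051], 0.97)]
stand [([0.496, -0.304, 0.054], 0.89)]
```

View pics/w0.png

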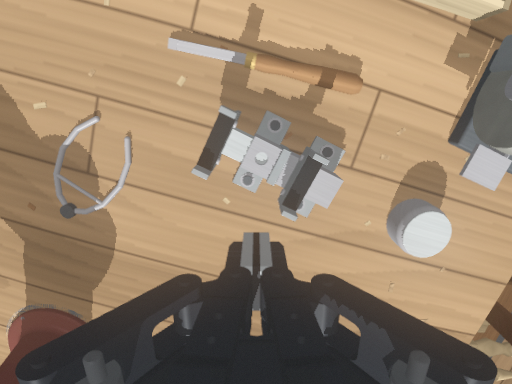

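The wrist view shows the sliding rest's rubber at (216, 143), the fixed rest's rubber at (303, 186) and the hole at (262, 157), all in agreement with the networks. Next I'll fit the stand's axis.

```bash
cat >> h.py <<'E'
def blobs(im,box,th=60):
    x0,y0,x1,y1=box; g=cv2.cvtColor(im,cv2.COLOR_RGB2GRAY); m=np.zeros_like(g); m[y0:y1,x0:x1]=(g[y0:y1,x0:x1]<th)
    n,l,st,ce=cv2.connectedComponentsWithStats(m); out=[]
    for i in range(1,n):
        if st[i,4]>150:
            out.append((st[i,4],cv2.minAreaRect(np.argwhere(l==i)[:,::-1].astype(np.float32))))
    return out
E
python3 - <<'E'
from h import *
im=cv2.imread('pics/w0.png')[:,:,::-1].copy()
for a,r in blobs(im,(185,95,345,225)):
    p=onz('wrist',np.vstack([r[0],cv2.boxPoints(r)]),0.095); print(a,np.round(r[0]),r[1:],np.round(p,4)[:,:2].tolist(), np.round(proj('top',p[0]),1))
print('hole',onz('wrist',[[262,157]],0.054))
cv2.imwrite('pics/w0c.png',cv2.resize(im[90:230,180:350,::-1],None,fx=4.5,fy=4.2,interpolation=cv2.INTER_CUBIC))
t=cv2.imread('pics/t0.png');cv2.imwrite('pics/t0c.png',cv2.resize(t[150:260,170:420],None,fx=3.2,fy=3.2,interpolation=cv2.INTER_CUBIC))
E
```

```text
hole [[ 0.49954364 -0.28448993  0.054     ]]
```

View pics/w0c.png

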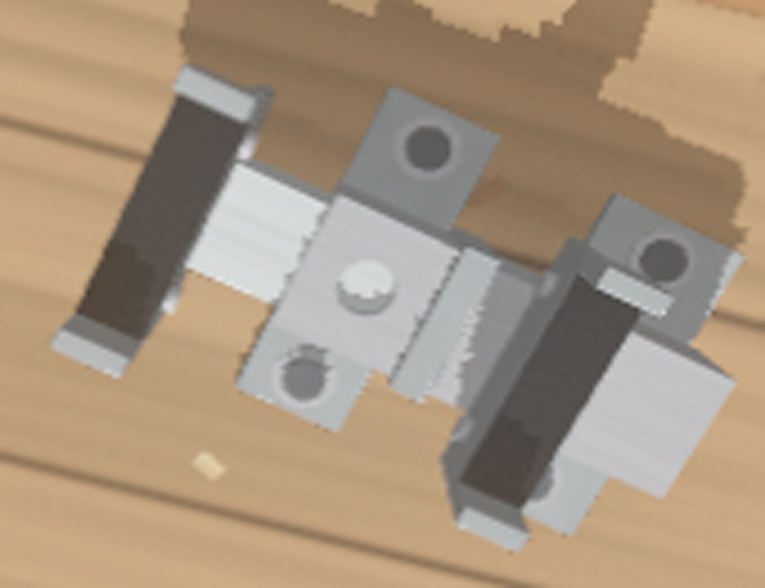

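View pics/t0c.png

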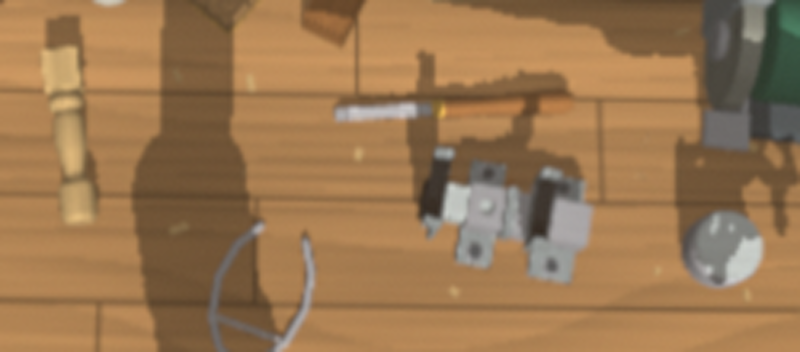

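The crops show the sliding rest on the paler inner tube, its rubber centred at about (216, 142). The fixed rest is on the right, rubber centred at about (303, 184), and the hole is at (261, 158).

```bash
python3 - <<'E'
from h import *
f=lambda p:np.array(p,float)/[4.5,4.2]+[180,90]
S=onz('wrist',f([[161,218]]),.095)[0]; F=onz('wrist',f([[552,395]]),.095)[0]
print('S',S,'F',F,np.linalg.norm(S-F),'yaw',np.arctan2(*(S-F)[:2]))
for e in ([[218,92],[88,358]],[[636,292],[492,528]]):
    a,b=onz('wrist',f(e),.115); print((a+b)/2,np.linalg.norm(a-b),'yaw',np.arctan2(-(a-b)[1],(a-b)[0]))
H=onz('wrist',f([[365,285]]),.054)[0];print('H',H)
c=get_calibration('top')
# two-view heights: top px of S rubber, F, hole
tc=lambda p:np.array(p,float)/3.2+[170,150]
for nm,tp,w in (('S',(436,187),S),('F',(541,212),F),('H',(486,206),H),):
    print(nm,tc(tp),proj('top',w,c),onz('top',[tc(tp)],w[2],c)[0])
for e in [(60,70),(77,202)]: print(onz('top',[tc(e)],0.042,c))
E
```

```text
S [ 0.50854583 -0.22380217  0.095     ] F [ 0.4874849  -0.33955459  0.095     ] 0.11765281483250035 yaw 0.17997923926416823
[ 0.50812706 -0.22400446  0.115     ] 0.07918918242680599 yaw 0.18523391350587387
[ 0.48747402 -0.33911203  0.115     ] 0.0766614023312212 yaw 0.18812958813836664
H [ 0.49809797 -0.28366301  0.054     ]
S [306.25   208.4375] [307.16164454 208.81677145] [ 0.50984088 -0.22063882  0.095     ]
F [339.0625 216.25  ] [340.39749905 215.22308386] [ 0.48381287 -0.33478928  0.095     ]
H [321.875 214.375] [322.55425594 214.00987936] [ 0.49675074 -0.28121252  0.054     ]
[[0.64852044 0.19886033 0.042     ]]
[[0.49672074 0.17381434 0.042     ]]
```

Call:
apply_moves([
  {"translation": [0,0,0.3],"twist": 0.92,"hand": 0},
  {"translation": [0,0,0.3],"twist": 0.92,"hand": 0},
  {"translation": [0,0,0.3],"twist": 0.92,"hand": 0},
  {"translation": [0,0,0.3],"twist": 0.92,"hand": 0},
  {"translation": [0,0,0.3],"twist": 0.92,"hand": 0},
  {"translation": [0.07,-0.18,0],"twist": 0,"hand": 0},
  {"translation": [0,0,0],"twist": 0,"hand": 0},
  {"translation": [0,0,0],"twist": 0,"hand": 0},
])

```text
time: 3.55
tool_pos: [0.5008, -0.2615, 0.1738]
tool_rot: [0.0, 0.996, -0.091, 0.0]
contact_force: [0.3, -0.3, 0.1]
gripper_width: -0.002
grasp_force: 0.0
```

```bash
python3 - <<'E'
from h import *
s=state();print(s['time'],s['tool_pos'],s['tool_rot'],s['joint_pos'],s['contact_force'])
q=s['tool_rot'];print('x angle',2*np.arctan2(q[2],q[1]))
E
```

```text
3.55 [ 0.5007947  -0.26147421  0.17381487] [ 4.20546468e-04  9.95832164e-01 -9.12032478e-02  3.03094811e-04] [-6.12709506e-01 -2.79477289e-02  1.82996002e+00 -4.39193345e-04
  1.33863581e+00  1.14084802e+00] [ 0.27910242 -0.26704703  0.08748291]
x angle -0.18266034872949452
```

Call:
apply_moves([
  {"translation": [0,0,0.3],"twist": 0,"hand": 0},
  {"translation": [0,0,0.3],"twist": 0,"hand": 0},
  {"translation": [0,0,0.27],"twist": 0,"hand": 0},
  {"translation": [0,0,0],"twist": 0,"hand": 0},
  {"translation": [0,-0.08,0],"twist": 0,"hand": 0},
  {"translation": [0,-0.08,0],"twist": 0,"hand": 0},
  {"translation": [0,-0.08,0],"twist": 0,"hand": 0},
])

```text
time: 4.25
tool_pos: [0.5065, -0.2387, 0.089]
tool_rot: [0.003, 0.996, -0.091, 0.002]
contact_force: [-1.6, -7.7, -0.8]
gripper_width: 0.002
grasp_force: 4.1
```

Call:
apply_moves([
  {"translation": [0,-0.06,0],"twist": 0,"hand": 0},
  {"translation": [0,-0.06,0],"twist": 0,"hand": 0},
  {"translation": [0,-0.06,0],"twist": 0,"hand": 0},
])

```text
time: 4.55
tool_pos: [0.5096, -0.2212, 0.089]
tool_rot: [0.003, 0.996, -0.091, 0.002]
contact_force: [-2.3, -7.6, -0.1]
gripper_width: -0.0
grasp_force: 3.9
```

Call:
apply_moves([
  {"translation": [0,-0.05,0],"twist": 0,"hand": 0},
  {"translation": [0,-0.04,0],"twist": 0,"hand": 0},
])

```text
time: 4.75
tool_pos: [0.5113, -0.2122, 0.089]
tool_rot: [0.003, 0.996, -0.091, 0.002]
contact_force: [-2.5, -7.9, 0.1]
gripper_width: 0.0
grasp_force: 3.8
```

Call:
apply_moves([
  {"translation": [0,-0.03,0],"twist": 0,"hand": 0},
])

```text
time: 4.85
tool_pos: [0.5118, -0.2093, 0.089]
tool_rot: [0.003, 0.996, -0.09, 0.002]
contact_force: [-2.1, -6.3, -0.6]
gripper_width: 0.002
grasp_force: 3.8
```

Call:
apply_moves([
  {"translation": [0,-0.02,0],"twist": 0,"hand": 0},
])

```text
time: 4.95
tool_pos: [0.5121, -0.2073, 0.0889]
tool_rot: [0.003, 0.996, -0.09, 0.002]
contact_force: [-1.0, -7.3, 0.6]
gripper_width: -0.001
grasp_force: 3.7
```

Call:
apply_moves([
  {"translation": [0,-0.02,0],"twist": 0,"hand": 0},
])

```text
time: 5.05
tool_pos: [0.5125, -0.2054, 0.089]
tool_rot: [0.003, 0.996, -0.091, 0.002]
contact_force: [-1.8, -7.0, 0.7]
gripper_width: -0.003
grasp_force: 3.7
```

Still sliding, at about 7 N. I'll keep going in 2 mm steps.

Call:
apply_moves([
  {"translation": [0,-0.02,0],"twist": 0,"hand": 0},
])

```text
time: 5.15
tool_pos: [0.5129, -0.203, 0.0889]
tool_rot: [0.002, 0.996, -0.091, 0.002]
contact_force: [-0.7, -4.1, 0.5]
gripper_width: 0.001
grasp_force: 2.1
```

Call:
apply_moves([
  {"translation": [0,-0.02,0],"twist": 0,"hand": 0},
])

```text
time: 5.25
tool_pos: [0.5134, -0.2006, 0.0888]
tool_rot: [0.002, 0.996, -0.091, 0.002]
contact_force: [-1.1, -4.0, 3.6]
gripper_width: -0.001
grasp_force: 2.1
```

Call:
apply_moves([
  {"translation": [0,-0.015,0],"twist": 0,"hand": 0},
])

```text
time: 5.35
tool_pos: [0.5135, -0.2003, 0.0889]
tool_rot: [0.003, 0.996, -0.09, 0.002]
contact_force: [-4.1, -12.2, 4.2]
gripper_width: -0.002
grasp_force: 6.3
```

The force has jumped and the motion has stopped, so it is probably locked. I'll back off, rise and look.

Call:
apply_moves([
  {"translation": [0,0.1,0],"twist": 0,"hand": 0},
  {"translation": [0,0.1,0],"twist": 0,"hand": 0},
  {"translation": [0,0,-0.4],"twist": 0,"hand": 0},
  {"translation": [0,0,-0.4],"twist": 0,"hand": 0},
  {"translation": [-0.4,0.1,-0.3],"twist": 0,"hand": 0},
  {"translation": [-0.3,0.1,-0.3],"twist": 0,"hand": 0},
  {"translation": [0,0,0],"twist": 0,"hand": 0},
  {"translation": [0,0,0],"twist": 0,"hand": 0},
])

```text
time: 6.15
tool_pos: [0.4373, -0.225, 0.2266]
tool_rot: [0.0, 0.996, -0.091, 0.001]
contact_force: [0.2, 0.4, -1.0]
gripper_width: -0.004
grasp_force: 0.0
```

```bash
python3 - <<'E'
from h import *
s=state();print(s['time'],s['tool_pos'],s['contact_force'])
im=snap('wrist','w1.png')
for q in ['lock_button','sliding_rest','fixed_rest','button_hole']:
    r=recognise('wrist',q); print(q,[(np.round(x['point'],3).tolist(),round(x['score'],2)) for x in r[:2]])
a=proj('wrist',[.5025,-.26,.06]).astype(int);print(a)
x,y=max(a[0]-110,0),max(a[1]-80,0);cv2.imwrite('pics/w1c.png',cv2.resize(im[y:y+165,x:x+220,::-1],None,fx=3.5,fy=3.5,interpolation=cv2.INTER_CUBIC));print(x,y)
E
```

```text
6.15 [ 0.43725564 -0.22502047  0.22655035] [ 0.1851887   0.44925617 -0.99727806]
lock_button [([0.5, -0.28, 0.061], 0.47)]
sliding_rest [([0.51, -0.193, 0.062], 0.97), ([0.38, -0.012, 0.01], 0.66)]
fixed_rest [([0.504, -0.283, 0.051], 0.97)]
button_hole [([0.5, -0.284, 0.049], 0.68)]
[281 109]
171 29
```

View pics/w1c.png

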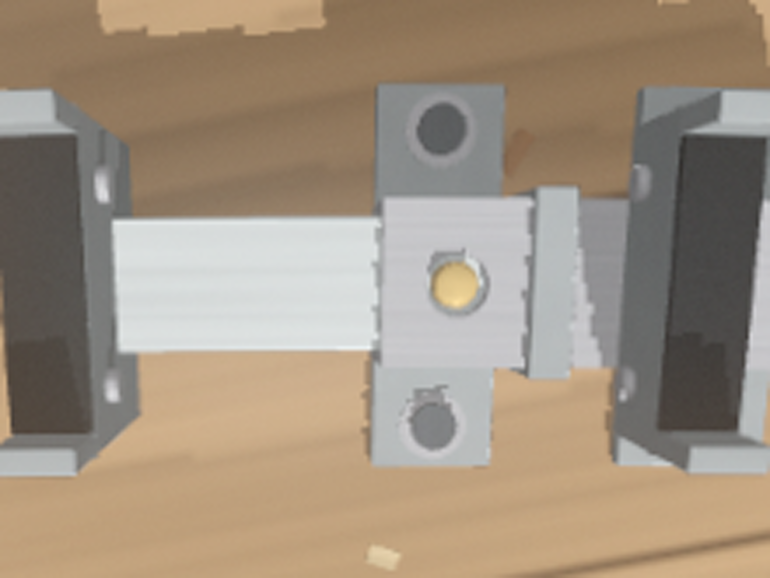

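The brass button is clearly up in the hole, at crop (455, 284), so the rest is locked. On to the leg.

Call:
apply_moves([
  {"translation": [0,-0.4,-0.2],"twist": 0,"hand": 0.5},
  {"translation": [-0.06,-0.45,-0.2],"twist": 0,"hand": 1},
  {"translation": [-0.06,-0.45,-0.2],"twist": 0,"hand": 1},
  {"translation": [-0.06,-0.45,-0.2],"twist": 0,"hand": 1},
  {"translation": [-0.06,-0.45,0],"twist": 0,"hand": 1},
  {"translation": [-0.06,-0.45,0],"twist": 0,"hand": 1},
  {"translation": [-0.06,-0.45,0],"twist": 0,"hand": 1},
  {"translation": [-0.06,-0.45,0],"twist": 0,"hand": 1},
])

```text
time: 7.2
tool_pos: [0.4599, 0.1343, 0.3048]
tool_rot: [0.0, 0.996, -0.091, -0.001]
contact_force: [1.2, -0.3, -0.7]
gripper_width: 1.0
grasp_force: 0.0
```

Call:
apply_moves([
  {"translation": [0,-0.45,0],"twist": 0,"hand": 1},
  {"translation": [0,0,0],"twist": -0.85,"hand": 1},
  {"translation": [0,0,0],"twist": -0.85,"hand": 1},
  {"translation": [0,0,0],"twist": -0.85,"hand": 1},
  {"translation": [0,0,0],"twist": -0.9,"hand": 1},
  {"translation": [0,0,0],"twist": 0,"hand": 1},
  {"translation": [0,0,0],"twist": 0,"hand": 1},
])

```text
time: 7.9
tool_pos: [0.4683, 0.1765, 0.3048]
tool_rot: [0.0, 0.997, 0.081, -0.001]
contact_force: [-0.5, 0.8, -0.8]
gripper_width: 0.997
grasp_force: 0.0
```

```bash
python3 - <<'E'
from h import *
s=state();q=s['tool_rot'];print(s['time'],s['tool_pos'],2*np.arctan2(q[2],q[1]),s['joint_pos'][5])
c=get_calibration('wrist'); im=snap('wrist','w2.png')
r=recognise('wrist','leg_mid'); print([(np.round(x['point'],3).tolist(),round(x['score'],2)) for x in r[:2]])
m=regions_of('wrist','leg_mid')[0]['pixels']
p=np.argwhere(m)[:,::-1]; g=onz('wrist',p,0.021,c)[:,:2]
rr=cv2.minAreaRect(g.astype(np.float32)); print(rr, cv2.boxPoints(rr)); print(p.min(0),p.max(0))
# top camera too
E
```

```text
7.9 [0.46826272 0.17652047 0.30484144] 0.1613847144477711 1.6210151447668888
[([0.613, -0.134, 0.014], 0.75), ([0.581, 0.19, 0.036], 0.66)]
((0.5739729404449463, 0.18614527583122253), (0.19171294569969177, 0.04277455806732178), 8.817754745483398) [[0.47597092 0.19258574]
 [0.4825279  0.15031675]
 [0.67197496 0.17970482]
 [0.66541797 0.2219738 ]]
[245   0] [279 153]
```

View pics/w2.png

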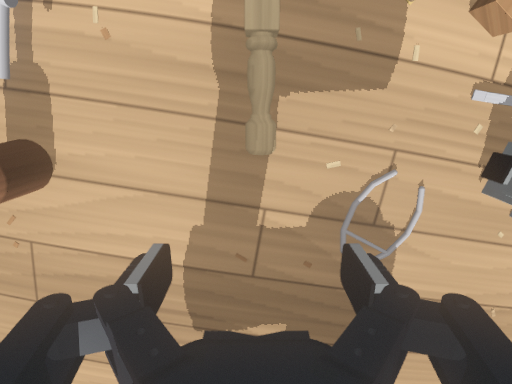

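The foot end of the leg is at (260, 150), and the square block is clipped at the top edge near (262, 10). I'll back off a little for a full view, which also gives a second view for height.

Call:
apply_moves([
  {"translation": [-0.4,0,-0.1],"twist": 0,"hand": 1},
  {"translation": [-0.3,0,-0.2],"twist": 0,"hand": 1},
  {"translation": [0,0,0],"twist": 0,"hand": 1},
  {"translation": [0,0,0],"twist": 0,"hand": 1},
])

```text
time: 8.45
tool_pos: [0.3995, 0.165, 0.3364]
tool_rot: [-0.0, 0.997, 0.081, 0.001]
contact_force: [0.4, 0.8, -0.1]
gripper_width: 0.999
grasp_force: 0.0
```

```bash
python3 - <<'E'
from h import *
s=state();q=s['tool_rot'];print(s['time'],s['tool_pos'],2*np.arctan2(q[2],q[1]))
c=get_calibration('wrist'); im=snap('wrist','w3.png'); snap('top','t1.png')
m=max(regions_of('wrist','leg_mid'),key=lambda r:r['score'])
for m in regions_of('wrist','leg_mid'):
    p=np.argwhere(m['pixels'])[:,::-1]; print(m['score'],p.min(0),p.max(0))
    if p[:,0].mean()<200 or p[:,0].mean()>330: continue
    g=onz('wrist',p,0.03,c)[:,:2]; rr=cv2.minAreaRect(g.astype(np.float32)); print(rr,cv2.boxPoints(rr).tolist())
    rows=np.arange(p[:,1].min(),p[:,1].max()+1,4); print([(r,p[p[:,1]==r,0].min(),p[p[:,1]==r,0].max()) for r in rows])
for m in regions_of('top','leg_mid')[:1]:
    p=np.argwhere(m['pixels'])[:,::-1]
    g=onz('top',p,0.03)[:,:2]; rr=cv2.minAreaRect(g.astype(np.float32)); print('top',rr,cv2.boxPoints(rr).tolist())
cv2.imwrite('pics/w3c.png',cv2.resize(im[20:240,150:370,::-1],None,fx=2.6,fy=2.6))
E
```

```text
8.45 [0.39945425 0.16495571 0.33642914] 0.16238550043113942
0.89 [244   0] [274 102]
((0.5432875752449036, 0.18390469253063202), (0.1302119940519333, 0.0419432707130909), 9.471275329589844) [[0.4756181538105011, 0.19387704133987427], [0.4825200140476227, 0.1525055468082428], [0.6109570264816284, 0.17393234372138977], [0.6040551662445068, 0.21530383825302124]]
[(np.int64(0), np.int64(250), np.int64(273)), (np.int64(4), np.int64(252), np.int64(271)), (np.int64(8), np.int64(249), np.int64(273)), (np.int64(12), np.int64(248), np.int64(274)), (np.int64(16), np.int64(248), np.int64(274)), (np.int64(20), np.int64(248), np.int64(274)), (np.int64(24), np.int64(249), np.int64(274)), (np.int64(28), np.int64(248), np.int64(274)), (np.int64(32), np.int64(248), np.int64(273)), (np.int64(36), np.int64(248), np.int64(273)), (np.int64(40), np.int64(249), np.int64(272)), (np.int64(44), np.int64(249), np.int64(271)), (np.int64(48), np.int64(250), np.int64(270)), (np.int64(52), np.int64(251), np.int64(269)), (np.int64(56), np.int64(252), np.int64(268)), (np.int64(60), np.int64(252), np.int64(268)), (np.int64(64), np.int64(251), np.int64(269)), (np.int64(68), np.int64(249), np.int64(270)), (np.int64(72), np.int64(245), np.int64(273)), (np.int64(76), np.int64(245), np.int64(274)), (np.int64(80), np.int64(245), np.int64(274)), (np.int64(84), np.int64(245), np.int64(274)), (np.int64(88), np.int64(245), np.int64(274)), (np.int64(92), np.int64(245), np.int64(274)), (np.int64(96), np.int64(245), np.int64(274)), (np.int64(100), np.int64(247), np.int64(272))]
0.74 [476  95] [511 173]
top ((0.6171505451202393, -0.2530823349952698), (0.03089975379407406, 0.2764776945114136), 3.208594799041748) [[0.5939874649047852, -0.11592494696378708], [0.6094622611999512, -0.3919692039489746], [0.6403136253356934, -0.3902397155761719], [0.6248388290405273, -0.11419546604156494]]
```

View pics/w3c.png

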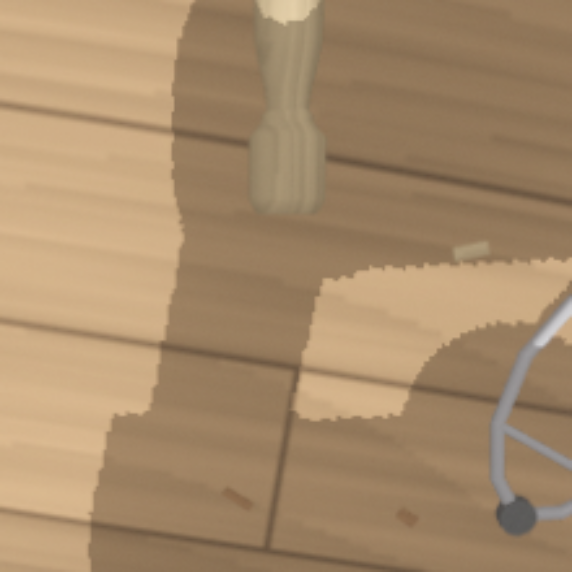

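I moved the wrong way: the leg slid toward the image top, with its foot at rows 72–102 and the barrel at rows 8–45. I'll move forward for the full view.

Call:
apply_moves([
  {"translation": [0.45,0,0],"twist": 0,"hand": 1},
  {"translation": [0.45,0,0],"twist": 0,"hand": 1},
  {"translation": [0.4,0,0],"twist": 0,"hand": 1},
  {"translation": [0,0,0],"twist": 0,"hand": 1},
  {"translation": [0,0,0],"twist": 0,"hand": 1},
])

```text
time: 9.2
tool_pos: [0.528, 0.1859, 0.3338]
tool_rot: [0.0, 0.997, 0.081, -0.002]
contact_force: [-0.1, -0.6, -0.4]
gripper_width: 0.999
grasp_force: 0.0
```

```bash
python3 - <<'E'
from h import *
s=state();q=s['tool_rot'];print(s['time'],s['tool_pos'],2*np.arctan2(q[2],q[1]))
c=get_calibration('wrist'); im=snap('wrist','w4.png')
for m in regions_of('wrist','leg_mid'):
    p=np.argwhere(m['pixels'])[:,::-1]; print(m['score'],p.min(0),p.max(0))
    if p[:,0].mean()<200 or p[:,0].mean()>330: continue
    for z in (.021,.042):
        g=onz('wrist',p,z,c)[:,:2]; rr=cv2.minAreaRect(g.astype(np.float32)); print(z,rr)
    rows=np.arange(p[:,1].min(),p[:,1].max()+1,4); print([(int(r),p[p[:,1]==r,0].min().item(),p[p[:,1]==r,0].max().item()) for r in rows])
E
```

```text
9.2 [0.52800514 0.18590802 0.33383884] 0.16236792387578544
0.95 [245  46] [277 191]
0.021 ((0.5773753523826599, 0.18803314864635468), (0.20701365172863007, 0.04360731691122055), 8.354528427124023)
0.042 ((0.5785704255104065, 0.18851417303085327), (0.19696587324142456, 0.04149075970053673), 8.354531288146973)
[(46, 248, 275), (50, 246, 277), (54, 246, 276), (58, 246, 276), (62, 246, 276), (66, 246, 276), (70, 245, 276), (74, 245, 276), (78, 245, 276), (82, 245, 276), (86, 250, 272), (90, 248, 273), (94, 246, 274), (98, 248, 271), (102, 250, 269), (106, 248, 271), (110, 247, 272), (114, 248, 272), (118, 248, 272), (122, 249, 272), (126, 249, 272), (130, 249, 272), (134, 250, 271), (138, 250, 270), (142, 251, 269), (146, 251, 267), (150, 252, 267), (154, 252, 267), (158, 250, 269), (162, 248, 272), (166, 246, 273), (170, 246, 273), (174, 246, 272), (178, 246, 272), (182, 246, 272), (186, 247, 271), (190, 251, 267)]
```

Call:
apply_moves([
  {"translation": [0.48,0.06,0],"twist": 0,"hand": 1},
  {"translation": [0.02,0,0.45],"twist": 0,"hand": 1},
  {"translation": [0,0,0.45],"twist": 0,"hand": 1},
  {"translation": [0,0,0.45],"twist": 0,"hand": 1},
  {"translation": [0,0,0.45],"twist": 0,"hand": 1},
  {"translation": [0,0,0.45],"twist": 0,"hand": 1},
  {"translation": [0,0,0.4],"twist": 0,"hand": 1},
  {"translation": [0,0,0],"twist": 0,"hand": 1},
])

```text
time: 10.1
tool_pos: [0.5722, 0.1872, 0.0647]
tool_rot: [0.001, 0.997, 0.081, -0.006]
contact_force: [-1.0, 0.5, -0.8]
gripper_width: 0.998
grasp_force: 0.0
```

Call:
apply_moves([
  {"translation": [0,0,0.25],"twist": 0,"hand": 1},
  {"translation": [0,0,0.2],"twist": 0,"hand": 1},
  {"translation": [0,0,0],"twist": 0,"hand": 1},
])

```text
time: 10.4
tool_pos: [0.5768, 0.1881, 0.0259]
tool_rot: [0.0, 0.997, 0.081, -0.001]
contact_force: [-1.0, 0.0, -0.2]
gripper_width: 0.997
grasp_force: 0.0
```

Call:
apply_moves([
  {"translation": [0,0,0],"twist": 0,"hand": 0},
  {"translation": [0,0,0],"twist": 0,"hand": 0},
  {"translation": [0,0,0],"twist": 0,"hand": 0},
  {"translation": [0,0,0],"twist": 0,"hand": 0},
  {"translation": [0,0,0],"twist": 0,"hand": 0},
  {"translation": [0,0,0],"twist": 0,"hand": 0},
])

```text
time: 11.0
tool_pos: [0.5792, 0.1885, 0.0279]
tool_rot: [-0.0, 0.997, 0.081, 0.001]
contact_force: [-0.7, -0.8, 7.1]
gripper_width: 0.412
grasp_force: 60.1
```

Gripped: width 0.41 is about 35 mm, at 60 N. I'll lift, then turn toward the stand's axis.

Call:
apply_moves([
  {"translation": [0,0,-0.2],"twist": 0,"hand": 0},
  {"translation": [0,0,-0.4],"twist": 0,"hand": 0},
  {"translation": [0,0,-0.45],"twist": 0,"hand": 0},
  {"translation": [0,0,-0.45],"twist": 0,"hand": 0},
  {"translation": [0,0,-0.45],"twist": 0,"hand": 0},
  {"translation": [0,0,-0.45],"twist": 0,"hand": 0},
  {"translation": [0,0,-0.45],"twist": 0,"hand": 0},
  {"translation": [0,0,0],"twist": -0.9,"hand": 0},
])

```text
time: 11.8
tool_pos: [0.5805, 0.1887, 0.3202]
tool_rot: [-0.0, 0.992, 0.127, 0.007]
contact_force: [-0.2, 0.5, -1.8]
gripper_width: 0.414
grasp_force: 60.7
```

Call:
apply_moves([
  {"translation": [0,0,0],"twist": -0.95,"hand": 0},
  {"translation": [0,0,0],"twist": -0.95,"hand": 0},
  {"translation": [0,0,0],"twist": -0.95,"hand": 0},
  {"translation": [0,0,0],"twist": -0.95,"hand": 0},
  {"translation": [0,0,0],"twist": -0.95,"hand": 0},
  {"translation": [0,0,0],"twist": -0.95,"hand": 0},
  {"translation": [0,0,0],"twist": -0.95,"hand": 0},
  {"translation": [0,0,0],"twist": -0.95,"hand": 0},
])

```text
time: 12.6
tool_pos: [0.5773, 0.188, 0.3099]
tool_rot: [-0.0, 0.874, 0.487, -0.001]
contact_force: [-0.2, 0.1, -2.3]
gripper_width: 0.41
grasp_force: 60.7
```

Call:
apply_moves([
  {"translation": [0,0,0],"twist": -0.95,"hand": 0},
  {"translation": [0,0,0],"twist": -0.95,"hand": 0},
  {"translation": [0,0,0],"twist": -0.95,"hand": 0},
  {"translation": [0,0,0],"twist": -0.9,"hand": 0},
  {"translation": [0,0,0],"twist": 0,"hand": 0},
  {"translation": [0,0,0],"twist": 0,"hand": 0},
])

```text
time: 13.2
tool_pos: [0.5775, 0.1881, 0.3102]
tool_rot: [-0.0, 0.769, 0.639, -0.0]
contact_force: [-0.3, -0.2, -2.9]
gripper_width: 0.41
grasp_force: 60.6
```

```bash
python3 - <<'E'
from h import *
s=state();q=s['tool_rot'];a=2*np.arctan2(q[2],q[1]);print(s['time'],s['tool_pos'],a,s['joint_pos'],s['contact_force'],s['gripper_width'])
# refined stand origin from w1 picture: rebuild camera pose relative to tool
from scipy.spatial.transform import Rotation as R
def T(p,q): M=np.eye(4);M[:3,:3]=R.from_quat([q[1],q[2],q[3],q[0]]).as_matrix();M[:3,3]=p;return M
c=get_calibration('wrist'); rel=np.linalg.inv(T(s['tool_pos'],q))@np.array(c['pose'])
c['pose']=T([0.43725564,-0.22502047,0.22655035],[0,.99582,-.0913,0.0005])@rel
im=cv2.imread('pics/w1.png')
f=lambda p:np.array(p,float)/3.5+[171,29]
H=onz('wrist',f([[457,284]]),.054,c)[0]
A=onz('wrist',f([[684,135],[768,135],[660,428],[742,430]]),.095,c); print('fixed',A.mean(0),np.linalg.norm(A[0]-A[2]))
B=onz('wrist',f([[78,135],[92,432]]),.095,c); print('sl -y edge',B.mean(0))
print('H',H)
E
```

```text
13.2 [0.57754947 0.18809851 0.31020133] 1.3859107335448058 [ 1.92401149e-01 -1.55619069e-02  1.58791141e+00 -3.56005506e-05
  1.57023466e+00  3.77286780e-01] [-0.3192542  -0.18336403 -2.90611466] 0.4097414323663531
fixed [ 0.48822935 -0.3372261   0.095     ] 0.06867159381756752
sl -y edge [ 0.51460174 -0.18828902  0.095     ]
H [ 0.49772781 -0.281915    0.054     ]
```

Call:
apply_moves([
  {"translation": [-0.45,0.01,0],"twist": 0,"hand": 0},
  {"translation": [-0.45,0.01,0],"twist": 0,"hand": 0},
  {"translation": [-0.45,0.01,0],"twist": 0,"hand": 0},
  {"translation": [-0.45,0.01,0],"twist": 0,"hand": 0},
  {"translation": [-0.45,0.01,0],"twist": 0,"hand": 0},
  {"translation": [-0.45,0.01,0],"twist": 0,"hand": 0},
  {"translation": [-0.45,0.01,0],"twist": 0,"hand": 0},
  {"translation": [-0.45,0.01,0],"twist": 0,"hand": 0},
])

```text
time: 14.0
tool_pos: [0.5195, -0.1689, 0.3108]
tool_rot: [0.0, 0.769, 0.639, 0.0]
contact_force: [0.7, 0.6, -3.1]
gripper_width: 0.411
grasp_force: 60.5
```

Call:
apply_moves([
  {"translation": [-0.45,0,0],"twist": 0,"hand": 0},
  {"translation": [-0.45,0,0],"twist": 0,"hand": 0},
  {"translation": [0,0,0.4],"twist": 0,"hand": 0},
  {"translation": [0,0,0.4],"twist": 0,"hand": 0},
  {"translation": [0,0,0.4],"twist": 0,"hand": 0},
  {"translation": [0,0,0],"twist": 0,"hand": 0},
  {"translation": [0,0,0],"twist": 0,"hand": 0},
])

```text
time: 14.7
tool_pos: [0.5036, -0.2556, 0.1907]
tool_rot: [-0.001, 0.769, 0.639, -0.0]
contact_force: [0.1, -0.1, -1.4]
gripper_width: 0.415
grasp_force: 60.5
```

```bash
python3 - <<'E'
from h import *
s=state();q=s['tool_rot'];a=2*np.arctan2(q[2],q[1]);print(s['time'],s['tool_pos'],a,s['contact_force'],s['gripper_width'])
d=np.array([.5023,-.258])-s['tool_pos'][:2]; print('tool dx,dy',d@[np.cos(a),np.sin(a)],d@[np.sin(a),-np.cos(a)])
snap('wrist','w5.png'); im=grab_frame('scene'); cv2.imwrite('pics/s5.png',im[:,:,::-1])
x,y=proj('scene',[.5,-.26,.12]).astype(int); c=im[y-60:y+60,x-80:x+80,::-1]
w=cv2.imread('pics/w5.png'); cv2.imwrite('pics/v5.png',np.hstack([cv2.resize(c,(400,300),interpolation=cv2.INTER_CUBIC),cv2.resize(w,(400,300))]))
E
```

```text
14.7 [ 0.50360415 -0.25560629  0.19070688] 1.3870709088686977 [ 0.12311965 -0.12463807 -1.43389557] 0.41461976603280254
tool dx,dy -0.0025916792443116976 -0.0008448855026396624
```

View pics/v5.png

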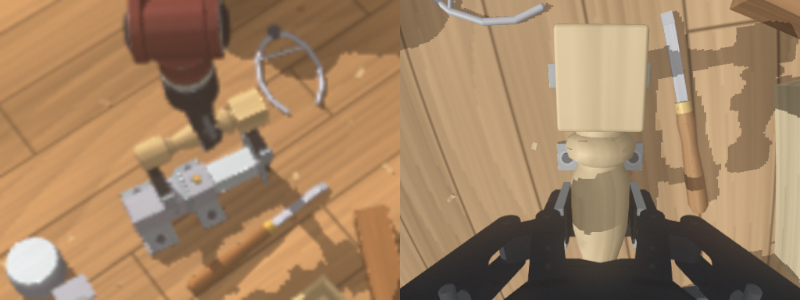

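The leg hangs level over both rests between the upturned ends, and the brass button is still out. I'll lower it.

Call:
apply_moves([
  {"translation": [-0.03,-0.01,0.25],"twist": 0,"hand": 0},
  {"translation": [0,0,0.2],"twist": 0,"hand": 0},
  {"translation": [0,0,0.1],"twist": 0,"hand": 0},
  {"translation": [0,0,0],"twist": 0,"hand": 0},
])

```text
time: 15.2
tool_pos: [0.5025, -0.2585, 0.1361]
tool_rot: [0.0, 0.769, 0.64, -0.0]
contact_force: [0.4, -0.2, -2.6]
gripper_width: 0.415
grasp_force: 60.8
```

Call:
apply_moves([
  {"translation": [0,0,0.06],"twist": 0,"hand": 0},
  {"translation": [0,0,0],"twist": 0,"hand": 0},
])

```text
time: 15.4
tool_pos: [0.5028, -0.2588, 0.1307]
tool_rot: [0.001, 0.769, 0.64, 0.0]
contact_force: [-0.4, 0.2, -1.9]
gripper_width: 0.412
grasp_force: 60.8
```

Call:
apply_moves([
  {"translation": [0,0,0.03],"twist": 0,"hand": 0},
  {"translation": [0,0,0],"twist": 0,"hand": 0},
])

```text
time: 15.6
tool_pos: [0.5024, -0.2586, 0.1269]
tool_rot: [0.0, 0.769, 0.64, 0.0]
contact_force: [-0.3, 0.4, -2.7]
gripper_width: 0.412
grasp_force: 60.8
```

Call:
apply_moves([
  {"translation": [0,0,0.02],"twist": 0,"hand": 0},
  {"translation": [0,0,0],"twist": 0,"hand": 0},
])

```text
time: 15.8
tool_pos: [0.5022, -0.2585, 0.1245]
tool_rot: [-0.0, 0.769, 0.64, -0.0]
contact_force: [0.1, -0.2, -2.3]
gripper_width: 0.411
grasp_force: 60.8
```

Call:
apply_moves([
  {"translation": [0,0,0.02],"twist": 0,"hand": 0},
  {"translation": [0,0,0],"twist": 0,"hand": 0},
])

```text
time: 16.0
tool_pos: [0.5025, -0.2587, 0.123]
tool_rot: [0.0, 0.769, 0.64, 0.0]
contact_force: [0.9, 0.3, -1.5]
gripper_width: 0.414
grasp_force: 61.0
```

Call:
apply_moves([
  {"translation": [0,0,0.015],"twist": 0,"hand": 0},
  {"translation": [0,0,0],"twist": 0,"hand": 0},
])

```text
time: 16.2
tool_pos: [0.5026, -0.2587, 0.1229]
tool_rot: [0.0, 0.769, 0.64, -0.0]
contact_force: [-3.1, 1.6, 5.7]
gripper_width: 0.416
grasp_force: 61.8
```

Call:
apply_moves([
  {"translation": [0,0,0.015],"twist": 0,"hand": 0},
  {"translation": [0,0,0],"twist": 0,"hand": 0},
])

```text
time: 16.4
tool_pos: [0.5026, -0.2588, 0.1229]
tool_rot: [-0.0, 0.769, 0.64, -0.0]
contact_force: [-6.3, 3.8, 13.0]
gripper_width: 0.415
grasp_force: 62.5
```

Contact came at exactly the expected height. I'll relieve the load, open and retreat.

Call:
apply_moves([
  {"translation": [0,0,-0.02],"twist": 0,"hand": 0},
  {"translation": [0,0,0],"twist": 0,"hand": 0.5},
  {"translation": [0,0,0],"twist": 0,"hand": 0.6},
  {"translation": [0,0,0],"twist": 0,"hand": 0.75},
  {"translation": [0,0,0],"twist": 0,"hand": 0.9},
  {"translation": [0,0,0],"twist": 0,"hand": 0.9},
  {"translation": [0,0,0],"twist": 0,"hand": 0.9},
])

```text
time: 17.1
tool_pos: [0.5023, -0.2585, 0.1216]
tool_rot: [-0.0, 0.769, 0.64, 0.0]
contact_force: [1.1, -1.5, 0.0]
gripper_width: 0.905
grasp_force: 0.0
```

Call:
apply_moves([
  {"translation": [0,0,-0.1],"twist": 0,"hand": 0.9},
  {"translation": [0,0,-0.2],"twist": 0,"hand": 0.9},
  {"translation": [0,0,-0.4],"twist": 0,"hand": 0.9},
  {"translation": [0,0,-0.4],"twist": 0,"hand": 0.9},
  {"translation": [-0.3,0,-0.3],"twist": 0,"hand": 0.9},
  {"translation": [-0.4,0,0],"twist": 0,"hand": 0.9},
  {"translation": [0,0,0],"twist": 0,"hand": 0.9},
  {"translation": [0,0,0],"twist": 0,"hand": 0.9},
])

```text
time: 17.9
tool_pos: [0.4893, -0.3277, 0.2621]
tool_rot: [-0.0, 0.769, 0.639, 0.0]
contact_force: [-0.3, 0.3, -1.1]
gripper_width: 0.9
grasp_force: 0.0
```

```bash
python3 - <<'E'
from h import *
s=state();print(s['time'],s['tool_pos'],s['contact_force'])
c=get_calibration('wrist'); im=snap('wrist','w6.png')
for m in regions_of('wrist','leg_mid')[:2]:
    p=np.argwhere(m['pixels'])[:,::-1]; g=onz('wrist',p,.13,c)[:,:2]; rr=cv2.minAreaRect(g.astype(np.float32))
    d=np.array(rr[0])-[.5023,-.258]; print(m['score'],p.min(0),p.max(0),rr,'stand x,y',d@[.983,-.18],d@[.18,.983])
sc=grab_frame('scene'); x,y=proj('scene',[.5,-.26,.1]).astype(int); k=sc[y-60:y+60,x-80:x+80,::-1]
cv2.imwrite('pics/v6.png',np.hstack([cv2.resize(k,(400,300),interpolation=cv2.INTER_CUBIC),cv2.resize(im[:,:,::-1],(400,300))]))
E
```

```text
17.9 [ 0.48928811 -0.32774723  0.26208501] [-0.26604543  0.30728033 -1.06009802]
0.73 [230   0] [284 223] ((0.5020374655723572, -0.26795271039009094), (0.18511687219142914, 0.04270058125257492), 79.49069213867188) stand x,y 0.0015334165278435047 -0.00983077051043509
```

View pics/v6.png

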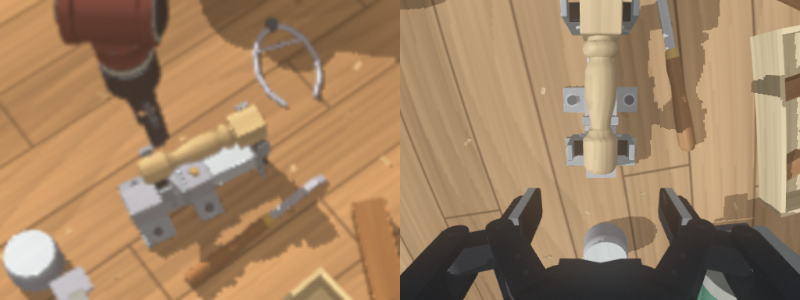

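The leg lies on both rests. The foot end at about y = -0.102 puts its middle about 2 mm from half-way, roughly on the tube axis. The button is still out, so I'll hand it in.

```bash
python3 -c "
from plant import *
print(job_done())"
```

```text
the job is handed in; nothing more can be done
None
```

I ran the sliding rest out until the lock button clicked up, laid the leg across both rests about 2 mm off half-way, let go, and handed the job in at about 18 s; the verdict was not shown.

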